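# Dock the loaded wheel case

## Robot

A 6-joint arm with a two-finger parallel gripper is mounted at the origin on the work surface. World frame = base frame: x ahead of the robot, y to its left, z up, the work surface at z = 0. Lengths are in m, angles in rad, forces in N, time in s.
With the tool pointing down it reaches from about 0.35 to 1 m from the base axis. Payload 7.1 kg.
Tool frame: the origin (TCP) lies where the fingers leave the gripper's body, on its centre line; the fingertips stand 73 mm ahead of it and the grasp point (between the pads) lies 54 mm ahead of it (arm.tcp_to_tips is the distance from the TCP to the fingertips, in m); z points along the fingers, y is the line along which they close (so a half turn about z gives the same grasp; the last joint's range is limited). The gripper opens to 85 mm and grips with 20 to 120 N. Pads are 22 mm wide; open, the fingers measure 114 mm over their backs; the gripper's body (76 mm by 85 mm) begins 54 mm behind the grasp point. The pads swing forward as they close: fully open they stand 13 mm farther back than shut.
Start: joints at [-1.297, 0.423, 1.63, -0, 1.089, -0.019], TCP at [0.18, -0.598, 0.304] pointing down, gripper open.
Joint ranges: [-3, 3], [-0.9, 2.11], [0.09, 2.58], [-1.31, 4.45], [0.11, 2.69], [-2.54, 2.54]. Speed limits (rad/s): [2.39, 2.39, 3.01, 3.14, 3.14, 3.14].

## Interface

Orientations are given as a unit quaternion [w, x, y, z].
In Python, from workcell import arm, imaging gives the robot as it stands.
- The arm moves only by the tool send_rows, never from a script. Its argument "series" is a list that holds one entry, the list of rows, each a list of 6 numbers: the shift along the tool's x, y, z in m, then the turn, a rotation vector about the tool's x, y, z in rad. A call has 1 to 12 rows; each row shifts and turns the commanded pose from where the row before left it, along the tool's axes as they then stand; what a row does not reach is not made up. A row lasts 1/10 s, in which the tool goes at most 50 mm and 8.59 degrees, less where a joint would pass 70% of its speed; a pose out of reach is approached as far as the arm can. A call is refused whole if a number of a shift passes 0.05 or a number of a turn 0.15, either way. A call with a gripper value outside its range is refused whole. "grip" is the opening, from -1 (shut) to 1 (fully open), set as the call begins (left out, the last holds). The fingers move at their own pace and stop on an object; "squeeze" is the grip in N (left out, the last holds). Time passes only in rows, so rows that do not move let the fingers close. It gives the time, the measured TCP pose, the force, the opening and the grip force at its end, in the units of the state.
- arm.state(): the state, without advancing time (a new reading comes with each control period).
- imaging.grab_frame(name): name is "scene" or "top"; returns the picture (400x640x3 uint8, red, green, blue); there is no depth.
- imaging.camera_params(name): a dict with "fx", "fy", "cx", "cy" (pixels), "k1" (the pictures are not rectified: a ray, as slopes to the right and down, at radius r is drawn at 1 + k1 r^2 times it, then the intrinsics apply), "cam_to_world" (4x4, takes a point from camera to world coordinates). Camera axes: x right, y down, z forward; pixel columns grow to the right and rows downward; lengths in m; the calibration is good to about 2 mm. A picture is of the moment at which its call begins. camera_params takes no time and is no camera call.
- arm.hand_in(): hands the job in; it is judged then, once.
The state is a dict: "time": time; "joints": joint angles; "joint_vel": joint speeds; "joint_torque": joint torques, N m; "ee_pos": TCP position; "tcp_rot": TCP orientation; "ft_force": force on the tool from outside, world axes, zero at the start; "wrist_torque": the same for the moment, N m; "grip_width": finger opening in m; "grasp_force": force on a finger pad.
Only numpy, scipy, OpenCV 4.12 (cv2) and the standard library are available. Lean on these libraries where they do the work, as an engineer would, in place of code of your own. Each camera call takes 0.05 s, during which the arm holds its last target. There are 200 camera calls.

## Task

One of the three look-alike cases still holds its heavy grinding wheel: find it by feeling how hard each case is to push, then slide that case fully home against the end stop of the wooden dock. Leave the two empty cases within a hand's breadth of where they stand, keep all the cases flat on the bench, and do not disturb the other things.

Things in the scene. Friction and masses are not known exactly. Their poses are not given: they have to be found in the camera images.
- case_a: one of three identical closed dark plastic cases with grey lids, in a row on the near side: 96 x 96 mm, 50 mm tall, too wide to grasp. Origin: centre of its underside, x and y square to its sides, z up. One of the three (any one) holds a steel wheel and weighs 0.6 to 1 kg; the other two are empty, 0.15 to 0.3 kg. Nothing outside shows which.
- case_b: one of three identical closed dark plastic cases with grey lids, in a row on the near side: 96 x 96 mm, 50 mm tall, too wide to grasp. Origin: centre of its underside, x and y square to its sides, z up. One of the three (any one) holds a steel wheel and weighs 0.6 to 1 kg; the other two are empty, 0.15 to 0.3 kg. Nothing outside shows which.
- case_c: one of three identical closed dark plastic cases with grey lids, in a row on the near side: 96 x 96 mm, 50 mm tall, too wide to grasp. Origin: centre of its underside, x and y square to its sides, z up. One of the three (any one) holds a steel wheel and weighs 0.6 to 1 kg; the other two are empty, 0.15 to 0.3 kg. Nothing outside shows which.
- dock: wooden dock fixed to the bench at the left: a U of low strips, no floor. Origin: on the bench, where the centre of a case's underside is when fully home. x points from the mouth inward to the end stop (inner face at x = 48 mm, 34 mm tall). Side strips 26 mm tall, inner faces at y = +-54 mm, from x = -47 to 48 mm; then they splay as a funnel to the mouth.
- dock_mouth (a point): middle of the dock's open mouth on the bench, 100 mm before the home point along the dock's axis; the funnel is about 145 mm wide here and its open side faces roughly to the robot's right (-y)
- table: the white bench top; its surface is at height 0
- hammer: bystander: hammer, 260 mm, lying on the right
- brush: bystander: brush, 200 mm, lying beyond the middle of the bench
- chisel: bystander: stone chisel, 195 mm, lying beyond the middle, to the right
- offcut: bystander: marble offcut, 110 x 60 x 45 mm, left of the row of cases, in front of the dock as seen from the robot
- tin: bystander: tin can, 72 mm across, 100 mm tall, right of the row of cases
- mug: bystander: white mug, 80 mm across, 90 mm tall, on the left
Things that resemble listed ones, but are neither listed nor needed, are in the scene too. Leave any purple or yellow look-alike of the case_b alone.

How it is judged:
By the outcome, as a careful person would: the job done as asked, in the order asked, and still so for the second after the job is handed in, with the robot touching nothing.
It also fails if it takes over 72 s, if anything falls off the work surface, if the arm or the gripper's body presses on something with over 40 N, if the wrist force passes 120 N, or if a joint passes its speed limit or range.

## Working session

There is one attempt and no reset: what is moved stays moved. The work goes in short steps, Python scripts to look and compute and a tool call to move; the robot and the scene stay as the last step left them, time stands still between calls to the robot, and variables do not carry over. Pictures are saved under pics/ and viewed, at most 10 in all, crops included, and the job is handed in when it is done.

Besides the shell and the picture viewer there is one more tool, called after ">>>" as a command line: name --argument value ..., lists and objects as JSON in quotes. send_rows: Moves the arm, as the interface text tells. Its arguments: {"type":"object","properties":{"series":{"type":"array"},"grip":{"type":"number"},"squeeze":{"type":"number"}},"required":["series"]}

```bash
mkdir -p pics; python3 - <<'E'
from workcell import arm, imaging
import cv2,numpy as np
for n in("top","scene"):
    im=imaging.grab_frame(n); np.save(f"pics/{n}0.npy",im)
    cv2.imwrite(f"pics/{n}0.png",cv2.cvtColor(im,cv2.COLOR_RGB2BGR))
    p=imaging.camera_params(n); print(n,{k:(np.round(v,4).tolist()) for k,v in p.items()})
print(arm.state())
E
ls
```

```text
top {'fx': 500.9504, 'fy': 500.9504, 'cx': 317.3583, 'cy': 200.9266, 'k1': -0.1204, 'cam_to_world': [[-0.0138, -0.9978, 0.0649, 0.433], [-0.9999, 0.0138, -0.0008, -0.0721], [-0.0001, -0.065, -0.9979, 1.6398], [0.0, 0.0, 0.0, 1.0]]}
scene {'fx': 474.8311, 'fy': 474.8311, 'cx': 309.035, 'cy': 196.225, 'k1': -0.1278, 'cam_to_world': [[0.1613, 0.6438, -0.748, 1.5374], [0.9867, -0.0912, 0.1343, -0.2481], [0.0182, -0.7598, -0.6499, 0.9361], [0.0, 0.0, 0.0, 1.0]]}
{'time': 0.1, 'joints': array([-1.29699127e+00,  4.23815759e-01,  1.63063914e+00,  3.64453428e-05,
        1.08860068e+00, -1.90084021e-02]), 'joint_vel': array([ 4.26286936e-05, -1.60943458e-03, -8.24419666e-04,  1.18291218e-03,
       -1.26814962e-03, -1.06478183e-03]), 'joint_torque': array([ 5.67313236e-04, -5.58423257e+01, -2.82445872e+01, -7.04374679e-05,
        3.04427776e-03,  6.45977522e-06]), 'ee_pos': array([ 0.18032077, -0.59799645,  0.30318125]), 'tcp_rot': array([-7.27584390e-04,  9.89302635e-01,  1.45875844e-01, -7.69272155e-05]), 'ft_force': array([-0.18495167, -0.82054039,  0.47422871]), 'wrist_torque': array([-0.032559  ,  0.04087296, -0.00056974]), 'grasp_force': 0.0, 'grip_width': 0.08507765418448368}
pics
```

View pics/top0.png

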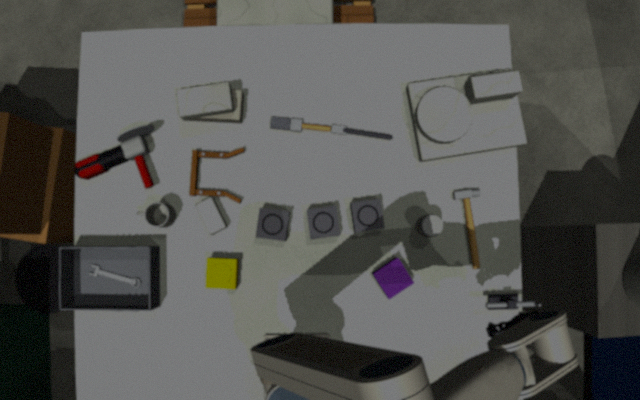

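View pics/scene0.png

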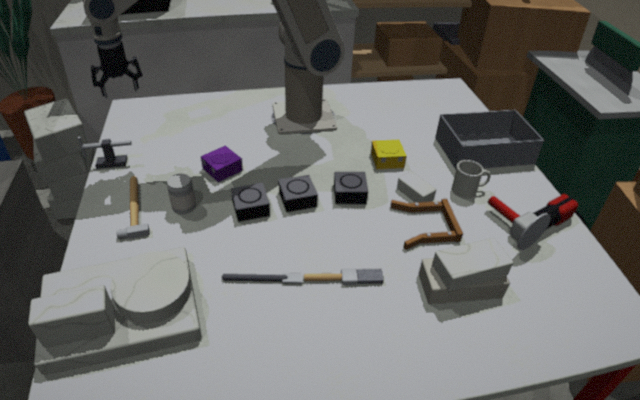

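The top view shows three grey-lidded cases in a row at (273,222), (323,221) and (367,214). The orange U of the dock spans (190–245, 148–202), with its mouth facing right. The offcut is at (212,215), the mug at (158,213) and the tin at (430,225). The purple (393,278) and yellow (222,272) look-alikes are not to be touched. Next I'll measure positions and confirm in an enlarged crop.

```bash
cat > h.py <<'E'
from workcell import arm, imaging
import cv2, numpy as np
def toworld(n,px,z):
    p=imaging.camera_params(n); K=np.array([[p["fx"],0,p["cx"]],[0,p["fy"],p["cy"]],[0,0,1]])
    u=cv2.undistortPoints(np.float64(px).reshape(-1,1,2),K,np.array([p["k1"],0,0,0]),None,None).reshape(-1,2)
    T=np.array(p["cam_to_world"]); d=np.c_[u,np.ones(len(u))]@T[:3,:3].T; o=T[:3,3]
    return (o+d*((z-o[2])/d[:,2])[:,None])[:,:2]
def darkmask(im):
    g=cv2.cvtColor(im,cv2.COLOR_RGB2HSV); return g
E
python3 - <<'E'
from h import *
im=np.load("pics/top0.npy"); hsv=cv2.cvtColor(im,cv2.COLOR_RGB2HSV)
for c in [(273,222),(323,221),(367,214),(300,222),(245,225),(262,236),(195,175),(220,154),(212,215),(190,190)]:
    print(c,im[c[1],c[0]],hsv[c[1],c[0]])
o=((hsv[...,0]<20)&(hsv[...,1]>110)).astype(np.uint8); o[:140]=0;o[210:]=0;o[:,:185]=0;o[:,255:]=0
ct=max(cv2.findContours(o,0,2)[0],key=cv2.contourArea); ap=cv2.approxPolyDP(ct,2.0,True).reshape(-1,2)
for a,w in zip(ap,toworld("top",ap,0.026)): print("dock",a,w.round(4))
crop=im[130:310,140:450]; crop=np.clip(crop.astype(float)*1.8,0,255).astype(np.uint8)
cv2.imwrite("pics/crop.png",cv2.cvtColor(cv2.resize(crop,None,fx=2.58,fy=2.58,interpolation=cv2.INTER_CUBIC),cv2.COLOR_RGB2BGR))
E
```

```text
(273, 222) [62 60 61] [165   8  62]
(323, 221) [67 67 69] [120   7  69]
(367, 214) [65 68 68] [90 11 68]
(300, 222) [119 121 122] [100   6 122]
(245, 225) [120 124 114] [ 42  21 124]
(262, 236) [60 59 62] [130  12  62]
(195, 175) [69 44 13] [ 17 207  69]
(220, 154) [99 92 86] [14 33 99]
(212, 215) [124 125 127] [110   6 127]
(190, 190) [90 66 45] [ 14 127  90]
dock [196 150] [0.7108 0.322 ]
dock [193 151] [0.7077 0.3319]
dock [190 194] [0.5664 0.341 ]
dock [198 193] [0.5693 0.3146]
dock [195 187] [0.589  0.3245]
dock [197 160] [0.6777 0.3184]
dock [202 156] [0.6906 0.3019]
```

View pics/crop.png

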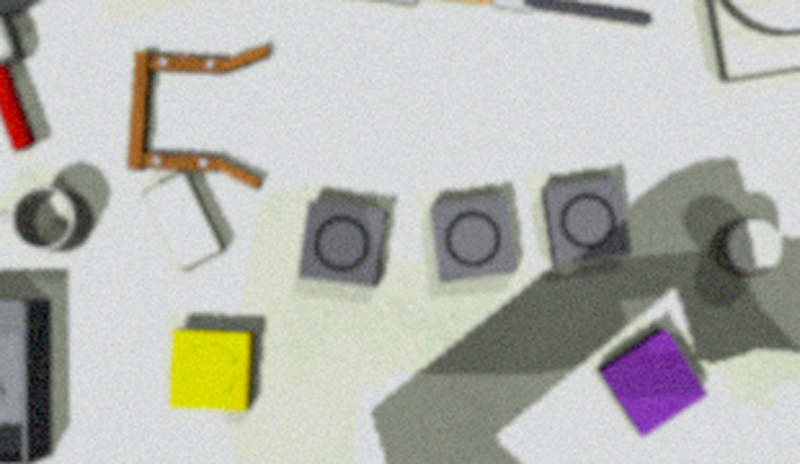

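The crop confirms the three grey-lidded cases at crop positions (342,242), (473,239) and (588,221). The yellow (210,370) and purple (653,382) boxes are the decoys. The dock opens to the right, and the offcut sits just under its lower strip at (190,220). One more measurement should give accurate edges.

```bash
python3 - <<'E'
from h import *
im=np.load("pics/top0.npy")
rings=np.array([[342,242],[473,239],[588,221]])/2.58+[140,130]-0.3
print("lid centres",toworld("top",rings,.05).round(4).tolist())
g=cv2.GaussianBlur(im,(3,3),0); hsv=cv2.cvtColor(g,cv2.COLOR_RGB2HSV).astype(int)
# lids: grey slightly bluish, darkish
m=((g.max(2)<85)).astype(np.uint8)
for r in rings:
    x,y=r.astype(int); s=g[y-25:y+26,x].max(1); t=g[y,x-25:x+26].max(1)
    print("col",s.tolist());print("row",t.tolist())
o=((g[...,0].astype(int)-g[...,2]>18)).astype(np.uint8); o[:140]=0;o[208:]=0;o[:,:183]=0;o[:,255:]=0
ct=max(cv2.findContours(o,0,2)[0],key=cv2.contourArea); ap=cv2.approxPolyDP(ct,1.5,True).reshape(-1,2)
for a,w in zip(ap,toworld("top",ap,0.026)): print("dock",a,w.round(4))
def up(x0,y0,x1,y1,f): return cv2.resize(np.clip(im[y0:y1,x0:x1].astype(float)*2,0,255).astype(np.uint8),None,fx=f,fy=f,interpolation=cv2.INTER_CUBIC)
a=up(250,190,390,243,5.7)[:, :798]; b=up(180,140,310,188,6); b=up(180,140,255,205,4.4)
W=np.zeros((a.shape[0]+b.shape[0],798,3),np.uint8);W[:a.shape[0],:a.shape[1]]=a;W[a.shape[0]:,:b.shape[1]]=b
print(a.shape,b.shape)
cv2.imwrite("pics/z.png",W[...,::-1])
E
```

```text
lid centres [[0.4667, 0.0707], [0.4682, -0.0905], [0.4883, -0.2325]]
col [123, 124, 123, 120, 108, 90, 70, 58, 55, 56, 57, 59, 60, 61, 57, 48, 41, 44, 54, 62, 63, 62, 62, 62, 63, 64, 64, 64, 64, 64, 63, 63, 62, 59, 51, 43, 43, 52, 61, 65, 71, 84, 97, 105, 107, 108, 109, 112, 115, 117, 119]
row [121, 121, 122, 122, 122, 122, 121, 121, 118, 107, 89, 70, 62, 60, 52, 43, 43, 53, 60, 63, 63, 63, 63, 64, 64, 64, 63, 62, 63, 63, 64, 64, 61, 52, 43, 45, 54, 62, 68, 68, 62, 60, 72, 90, 108, 119, 123, 122, 123, 123, 122]
col [123, 122, 122, 120, 112, 96, 76, 63, 59, 60, 63, 69, 71, 67, 57, 47, 48, 59, 69, 73, 73, 72, 73, 72, 72, 73, 74, 74, 74, 74, 73, 72, 70, 65, 55, 51, 58, 68, 73, 75, 83, 95, 104, 107, 107, 107, 110, 115, 119, 120, 120]
row [121, 121, 121, 122, 121, 117, 114, 111, 108, 101, 87, 77, 72, 67, 57, 47, 52, 64, 73, 75, 73, 72, 72, 73, 73, 73, 73, 73, 72, 72, 73, 72, 68, 59, 49, 50, 62, 71, 72, 71, 74, 78, 85, 98, 112, 120, 123, 123, 122, 119, 114]
col [123, 124, 123, 120, 112, 95, 74, 60, 56, 59, 63, 68, 69, 66, 57, 48, 48, 59, 67, 71, 72, 71, 70, 71, 71, 72, 73, 72, 71, 72, 72, 
[... 275 characters left out ...]
, 77, 77, 77, 77, 76]
dock [243 148] [0.7145 0.1668]
dock [223 152] [0.7025 0.2326]
dock [221 156] [0.6894 0.2391]
dock [220 152] [0.7027 0.2425]
dock [205 151] [0.7069 0.2921]
dock [202 155] [0.6939 0.3019]
dock [201 151] [0.7072 0.3053]
dock [192 150] [0.7111 0.3353]
dock [189 194] [0.5665 0.3443]
dock [223 195] [0.5616 0.2324]
dock [239 202] [0.5381 0.1802]
dock [239 198] [0.5511 0.1802]
dock [223 190] [0.5779 0.2324]
dock [203 189] [0.5821 0.2981]
dock [200 193] [0.5692 0.308 ]
dock [199 189] [0.5823 0.3113]
dock [195 186] [0.5923 0.3246]
dock [196 168] [0.6513 0.3215]
dock [199 157] [0.6875 0.3118]
dock [229 157] [0.6856 0.2128]
dock [242 152] [0.7014 0.1701]
(302, 798, 3) (286, 330, 3)
```

View pics/z.png

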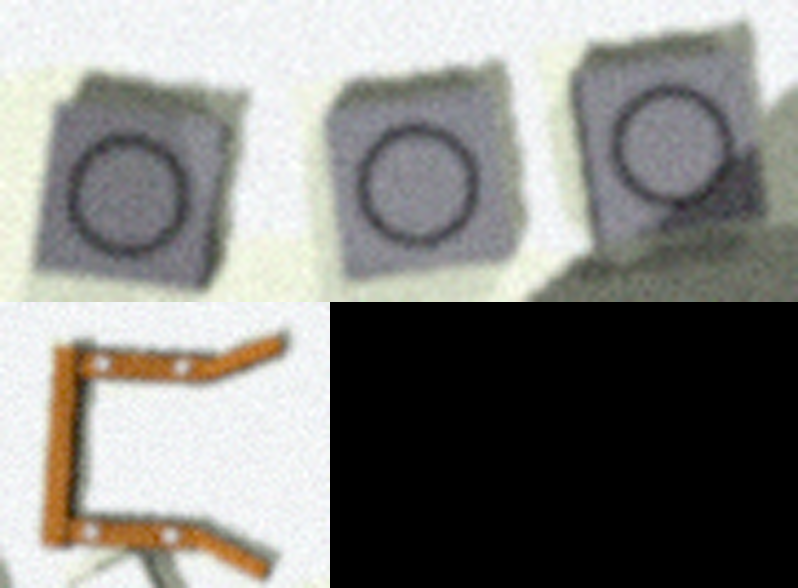

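The zoom shows the three lid rings at (128,193), (417,184) and (672,145), and the dock's U in the lower panel with its inner stop edge at about (75,440).

| Item | Position x, y (m) | Yaw |
|---|---|---|
| Left case | (0.467, 0.071) | −6° |
| Middle case | (0.468, −0.090) | +6° |
| Right case | (0.488, −0.232) | +7° |
| Dock home | ≈ (0.634, 0.268) | axis ≈ 3.3° off +y, toward +x |

I'll feel the right case first.

>>> send_rows --series '[[[0,0,0,0,0,0.081],[0,0,0,0,0,0.081],[0.028,-0.032,0,0,0,0],[0.028,-0.032,0,0,0,0],[0.028,-0.032,0,0,0,0],[0.028,-0.032,0,0,0,0],[0.028,-0.032,0,0,0,0],[0.028,-0.032,0,0,0,0],[0.028,-0.032,0,0,0,0],[0.028,-0.032,0,0,0,0],[0.028,-0.032,0,0,0,0],[0.028,-0.032,0,0,0,0]]]' --grip 0

```text
time: 1.3
ee_pos: [0.4168, -0.243, 0.3038]
tcp_rot: [-0.0, 0.998, 0.065, -0.0]
ft_force: [-0.4, -0.7, 0.4]
grip_width: 0.0428
grasp_force: 0.0
```

```bash
cat >> h.py <<'E'
from scipy.spatial.transform import Rotation as R
def go(x,y,yaw,z):
    "report the turn about tool z, then shift in turned tool axes, to reach target pose"
    s=arm.state(); q=s["tcp_rot"]; M=R.from_quat([q[1],q[2],q[3],q[0]]).as_matrix()
    cy=np.arctan2(M[1,0],M[0,0]); d=np.array([x,y,z])-s["ee_pos"]
    print("t",s["time"],"pos",s["ee_pos"].round(4),"yaw",round(cy,4),"tilt",M[:,2].round(3),"w",round(s["grip_width"],4),"F",s["ft_force"].round(2))
    print("turn",round(-(yaw-cy),4),"shift",np.round([np.cos(yaw)*d[0]+np.sin(yaw)*d[1],np.sin(yaw)*d[0]-np.cos(yaw)*d[1],-d[2]],4))
E
python3 -c "
from h import *
print(arm.tcp_to_tips); go(.415,-.242,.131,.088); print(arm.state()['joints'])"
```

```text
0.0726
t 1.3 pos [ 0.4168 -0.243   0.3038] yaw 0.1307 tilt [-0.  0. -1.] w 0.0428 F [-0.4  -0.71  0.37]
turn -0.0003 shift [-0.0017 -0.0012  0.2158]
[-5.52399007e-01  2.13295306e-01  1.93737910e+00  1.20178659e-05
  9.91128892e-01  8.87722822e-01]
```

>>> send_rows --series '[[[-0.002,-0.001,0.043,0,0,0],[0,0,0.043,0,0,0],[0,0,0.043,0,0,0],[0,0,0.043,0,0,0],[0,0,0.043,0,0,0],[0,0,0,0,0,0]]]'

```text
time: 1.9
ee_pos: [0.4109, -0.2418, 0.0837]
tcp_rot: [-0.003, 0.998, 0.065, -0.005]
ft_force: [-1.2, 0.4, -0.2]
grip_width: 0.0428
grasp_force: 0.0
```

>>> send_rows --series '[[[0.003,0,0,0,0,0],[0.003,0,0,0,0,0],[0.003,0,0,0,0,0]]]'

```text
time: 2.2
ee_pos: [0.4248, -0.2435, 0.0915]
tcp_rot: [0.001, 0.998, 0.065, 0.002]
ft_force: [-0.1, 0.1, 0.3]
grip_width: 0.0427
grasp_force: 0.0
```

>>> send_rows --series '[[[0.003,0,0,0,0,0],[0.003,0,0,0,0,0]]]'

```text
time: 2.4
ee_pos: [0.43, -0.2422, 0.0904]
tcp_rot: [0.001, 0.998, 0.065, 0.001]
ft_force: [0.1, -0.1, -0.2]
grip_width: 0.0428
grasp_force: 0.0
```

>>> send_rows --series '[[[0.003,0,0,0,0,0],[0.003,0,0,0,0,0]]]'

```text
time: 2.6
ee_pos: [0.4337, -0.2408, 0.0893]
tcp_rot: [-0.001, 0.998, 0.066, -0.001]
ft_force: [-8.1, -2.1, 7.0]
grip_width: 0.0425
grasp_force: 4.6
```

>>> send_rows --series '[[[0.003,0,0,0,0,0],[0.003,0,0,0,0,0]]]'

```text
time: 2.8
ee_pos: [0.4389, -0.2397, 0.089]
tcp_rot: [-0.001, 0.998, 0.065, -0.002]
ft_force: [-9.7, -0.4, 7.5]
grip_width: 0.0427
grasp_force: 4.8
```

>>> send_rows --series '[[[0.003,0,0,0,0,0],[0.003,0,0,0,0,0]]]'

```text
time: 3.0
ee_pos: [0.4446, -0.2388, 0.0889]
tcp_rot: [-0.001, 0.998, 0.066, -0.002]
ft_force: [-11.0, -1.4, 8.6]
grip_width: 0.043
grasp_force: 5.2
```

>>> send_rows --series '[[[0.003,0,0,0,0,0],[0.003,0,0,0,0,0]]]'

```text
time: 3.2
ee_pos: [0.4505, -0.238, 0.0889]
tcp_rot: [-0.001, 0.998, 0.066, -0.003]
ft_force: [-11.4, -1.7, 8.2]
grip_width: 0.0425
grasp_force: 5.3
```

>>> send_rows --series '[[[0.003,0,0,0,0,0],[0.003,0,0,0,0,0]]]'

```text
time: 3.4
ee_pos: [0.4564, -0.2372, 0.0889]
tcp_rot: [-0.001, 0.998, 0.065, -0.003]
ft_force: [-10.1, -0.6, 9.1]
grip_width: 0.0429
grasp_force: 5.3
```

>>> send_rows --series '[[[-0.025,0,0,0,0,0],[0,0,-0.04,0,0,0],[0,0,-0.04,0,0,0.023],[-0.006,-0.036,0,0,0,0],[-0.006,-0.036,0,0,0,0],[-0.006,-0.036,0,0,0,0],[-0.006,-0.036,0,0,0,0],[0,0,0,0,0,0]]]'

```text
time: 4.2
ee_pos: [0.3924, -0.0977, 0.1689]
tcp_rot: [-0.001, 0.998, 0.055, -0.001]
ft_force: [-0.5, 0.3, 0.2]
grip_width: 0.0429
grasp_force: 0.0
```

```bash
python3 -c "
from h import *
go(.3945,-.0985,.108,.09); print(arm.state()['joints'])"
```

```text
t 4.2 pos [ 0.3924 -0.0977  0.1689] yaw 0.1108 tilt [-0.003  0.001 -1.   ] w 0.0429 F [-0.52  0.26  0.19]
turn 0.0028 shift [0.002  0.0011 0.0789]
[-2.73527679e-01  3.52363595e-01  2.18764583e+00  5.75945734e-04
  6.04581508e-01  1.18596830e+00]
```

>>> send_rows --series '[[[0,0,0.026,0,0,0],[0,0,0.026,0,0,0],[0,0,0.026,0,0,0],[0,0,0,0,0,0],[0,0,0,0,0,0]]]'

```text
time: 4.7
ee_pos: [0.3947, -0.1009, 0.091]
tcp_rot: [-0.0, 0.999, 0.054, -0.001]
ft_force: [0.9, 0.7, 0.1]
grip_width: 0.0427
grasp_force: 0.0
```

>>> send_rows --series '[[[0.003,0,0,0,0,0],[0.003,0,0,0,0,0],[0.003,0,0,0,0,0],[0.003,0,0,0,0,0]]]'

```text
time: 5.1
ee_pos: [0.4073, -0.0995, 0.0916]
tcp_rot: [0.0, 0.999, 0.054, 0.001]
ft_force: [0.1, 0.5, -0.6]
grip_width: 0.0427
grasp_force: 0.0
```

>>> send_rows --series '[[[0.003,0,0,0,0,0],[0.003,0,0,0,0,0]]]'

```text
time: 5.3
ee_pos: [0.4125, -0.0986, 0.091]
tcp_rot: [-0.0, 0.999, 0.054, -0.0]
ft_force: [-1.5, -0.6, 0.8]
grip_width: 0.0429
grasp_force: 1.1
```

>>> send_rows --series '[[[0.003,0,0,0,0,0],[0.003,0,0,0,0,0]]]'

```text
time: 5.5
ee_pos: [0.4183, -0.0979, 0.0908]
tcp_rot: [-0.0, 0.999, 0.054, -0.001]
ft_force: [-2.2, -0.2, 2.6]
grip_width: 0.0423
grasp_force: 1.2
```

>>> send_rows --series '[[[0.003,0,0,0,0,0],[0.003,0,0,0,0,0]]]'

```text
time: 5.7
ee_pos: [0.4248, -0.0974, 0.0908]
tcp_rot: [0.0, 0.999, 0.054, 0.0]
ft_force: [-0.6, 0.3, -0.8]
grip_width: 0.0421
grasp_force: 0.4
```

>>> send_rows --series '[[[0.003,0,0,0,0,0],[0.003,0,0,0,0,0]]]'

```text
time: 5.9
ee_pos: [0.4309, -0.0968, 0.0909]
tcp_rot: [0.0, 0.999, 0.054, 0.0]
ft_force: [-0.4, 0.3, -1.1]
grip_width: 0.0427
grasp_force: 0.4
```

>>> send_rows --series '[[[0.003,0,0,0,0,0],[0.003,0,0,0,0,0]]]'

```text
time: 6.1
ee_pos: [0.4367, -0.0962, 0.0909]
tcp_rot: [0.0, 0.999, 0.054, 0.0]
ft_force: [-1.2, -0.5, -1.3]
grip_width: 0.0427
grasp_force: 0.4
```

The middle case is light at about 1–2 N, against about 10 N for the right one. I'll feel the left one too, for certainty.

>>> send_rows --series '[[[-0.03,0,0,0,0,0],[0,0,-0.04,0,0,0],[0,0,-0.04,0,0,0.108],[0,0,0,0,0,0.108],[-0.007,-0.035,0,0,0,0],[-0.007,-0.035,0,0,0,0],[-0.007,-0.035,0,0,0,0],[-0.007,-0.035,0,0,0,0],[-0.007,-0.035,0,0,0,0],[0,0,0,0,0,0]]]'

```text
time: 7.1
ee_pos: [0.3909, 0.0814, 0.1712]
tcp_rot: [-0.0, 0.999, -0.052, 0.001]
ft_force: [0.4, -0.8, 0.8]
grip_width: 0.0428
grasp_force: 0.0
```

```bash
python3 -c "
from h import *
go(.3935,.079,-.11,.091); print(arm.state()['joints'])"
```

```text
t 7.1 pos [0.3909 0.0814 0.1712] yaw -0.1039 tilt [ 0.001  0.001 -1.   ] w 0.0428 F [ 0.44 -0.77  0.78]
turn 0.0061 shift [0.0029 0.0021 0.0802]
[1.75228413e-01 3.40488977e-01 2.19917357e+00 6.86052353e-04
 6.00438429e-01 1.84937712e+00]
```

>>> send_rows --series '[[[0,0.002,0.027,0,0,0],[0,0,0.027,0,0,0],[0,0,0.026,0,0,0],[0,0,0,0,0,0],[0,0,0,0,0,0]]]'

```text
time: 7.6
ee_pos: [0.3905, 0.076, 0.091]
tcp_rot: [0.0, 0.999, -0.054, -0.001]
ft_force: [0.3, 1.1, 0.1]
grip_width: 0.0429
grasp_force: 0.0
```

>>> send_rows --series '[[[0.003,0,0,0,0,0],[0.003,0,0,0,0,0],[0.003,0,0,0,0,0],[0.003,0,0,0,0,0]]]'

```text
time: 8.0
ee_pos: [0.4032, 0.0751, 0.0916]
tcp_rot: [-0.0, 0.999, -0.054, 0.001]
ft_force: [-0.4, 0.2, 0.5]
grip_width: 0.0429
grasp_force: 0.0
```

>>> send_rows --series '[[[0.003,0,0,0,0,0],[0.003,0,0,0,0,0]]]'

```text
time: 8.2
ee_pos: [0.408, 0.0743, 0.091]
tcp_rot: [0.0, 0.999, -0.054, -0.001]
ft_force: [-3.4, -0.3, 1.2]
grip_width: 0.0425
grasp_force: 1.1
```

>>> send_rows --series '[[[0.003,0,0,0,0,0],[0.003,0,0,0,0,0]]]'

```text
time: 8.4
ee_pos: [0.414, 0.0737, 0.0908]
tcp_rot: [0.0, 0.999, -0.054, -0.001]
ft_force: [-2.7, 0.5, 2.0]
grip_width: 0.0427
grasp_force: 1.4
```

>>> send_rows --series '[[[0.003,0,0,0,0,0],[0.003,0,0,0,0,0]]]'

```text
time: 8.6
ee_pos: [0.4207, 0.0732, 0.0909]
tcp_rot: [-0.0, 0.999, -0.054, 0.0]
ft_force: [-1.7, 0.1, -0.3]
grip_width: 0.0425
grasp_force: 0.5
```

>>> send_rows --series '[[[0.003,0,0,0,0,0],[0.003,0,0,0,0,0]]]'

```text
time: 8.8
ee_pos: [0.4267, 0.0725, 0.0909]
tcp_rot: [-0.0, 0.999, -0.054, 0.0]
ft_force: [-1.6, -0.2, -0.3]
grip_width: 0.0429
grasp_force: 0.5
```

>>> send_rows --series '[[[0.003,0,0,0,0,0],[0.003,0,0,0,0,0]]]'

```text
time: 9.0
ee_pos: [0.4325, 0.0718, 0.0909]
tcp_rot: [-0.0, 0.999, -0.054, 0.0]
ft_force: [-1.3, 0.6, -0.7]
grip_width: 0.0426
grasp_force: 0.5
```

The right case took about 10 N and the other two 1–2 N, so the heavy one is the right case. I'm going back to it.

>>> send_rows --series '[[[-0.03,0,0,0,0,0],[0,0,-0.04,0,0,0],[0,0,-0.04,0,0,-0.12],[0,0,0,0,0,-0.12],[0,0.04,0,0,0,0],[0,0.04,0,0,0,0],[0,0.04,0,0,0,0],[0,0.04,0,0,0,0],[0,0.04,0,0,0,0],[0,0.04,0,0,0,0],[0,0.04,0,0,0,0],[0,0.036,0,0,0,0]]]'

```text
time: 10.2
ee_pos: [0.4444, -0.2405, 0.1712]
tcp_rot: [0.0, 0.998, 0.066, 0.001]
ft_force: [0.4, 0.3, 0.7]
grip_width: 0.0426
grasp_force: 0.0
```

>>> send_rows --series '[[[0,0,0,0,0,0],[0,0,0,0,0,0]]]'

```text
time: 10.4
ee_pos: [0.4439, -0.2388, 0.1709]
tcp_rot: [0.0, 0.998, 0.065, 0.0]
ft_force: [0.4, -0.6, 0.2]
grip_width: 0.0426
grasp_force: 0.0
```

```bash
python3 - <<'E'
from h import *
go(.442,-.239,.131,.09)
im=imaging.grab_frame("top")
cv2.imwrite("pics/top1.png",cv2.resize(np.clip(im[140:300,170:450].astype(float)*1.8,0,255).astype(np.uint8),None,fx=2.8,fy=2.8,interpolation=cv2.INTER_CUBIC)[...,::-1])
E
```

```text
t 10.4 pos [ 0.4439 -0.2388  0.1709] yaw 0.1299 tilt [ 0.  0. -1.] w 0.0426 F [ 0.41 -0.61  0.25]
turn -0.0011 shift [-0.0019 -0.      0.0809]
```

View pics/top1.png

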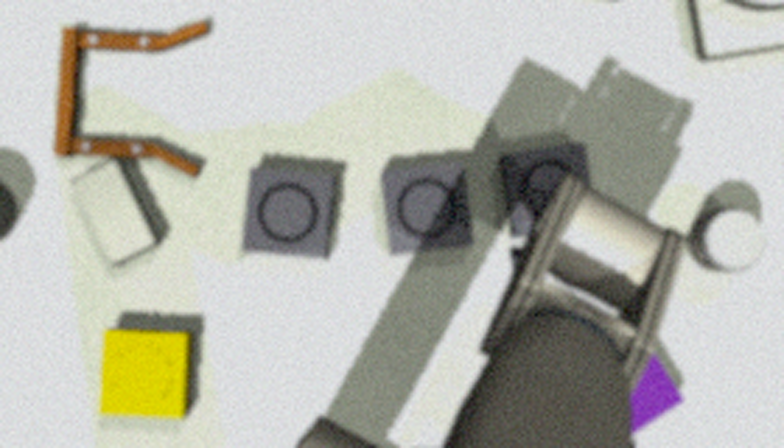

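The view shows the heavy case at (548,187), the other two cases at (288,212) and (425,207), and the dock and offcut undisturbed. Next I push the heavy case ahead onto the dock line.

>>> send_rows --series '[[[-0.002,0,0.026,0,0,0],[0,0,0.027,0,0,0],[0,0,0.027,0,0,0],[0,0,0,0,0,0],[0,0,0,0,0,0]]]'

```text
time: 10.95
ee_pos: [0.4417, -0.2373, 0.091]
tcp_rot: [-0.0, 0.998, 0.067, -0.001]
ft_force: [0.4, -1.3, 0.0]
grip_width: 0.0425
grasp_force: 0.0
```

>>> send_rows --series '[[[0.005,0,0,0,0,0],[0.005,0,0,0,0,0],[0.008,0,0,0,0,0.01],[0.008,0,0,0,0,0.01],[0.008,0,0,0,0,0.01],[0.008,0,0,0,0,0.01],[0.008,0,0,0,0,0.01],[0.008,0,0,0,0,0.01]]]'

```text
time: 11.75
ee_pos: [0.498, -0.2313, 0.0914]
tcp_rot: [-0.001, 0.999, 0.036, -0.002]
ft_force: [-9.6, -0.5, 7.9]
grip_width: 0.0428
grasp_force: 5.0
```

>>> send_rows --series '[[[0.008,0,0,0,0,0.01],[0.008,0,0,0,0,0.01],[0.008,0,0,0,0,0.01],[0.008,0,0,0,0,0.01],[0.008,0,0,0,0,0.01],[0.008,0,0,0,0,0.01],[0.008,0,0,0,0,0.01]]]'

```text
time: 12.45
ee_pos: [0.554, -0.229, 0.0914]
tcp_rot: [-0.001, 1.0, 0.001, -0.002]
ft_force: [-9.4, 1.0, 7.0]
grip_width: 0.0426
grasp_force: 4.8
```

```bash
python3 - <<'E'
from h import *
go(.5635,-.225,0,.09)
E
```

```text
t 12.45 pos [ 0.554  -0.229   0.0914] yaw 0.0014 tilt [-0.005  0.001 -1.   ] w 0.0426 F [-9.4   0.96  7.03]
turn 0.0014 shift [ 0.0095 -0.004   0.0014]
```

>>> send_rows --series '[[[0.005,0,0,0,0,0],[0.004,0,0,0,0,0],[0,0,0,0,0,0],[-0.03,0,0,0,0,0],[0,0,-0.04,0,0,0],[0,0,-0.04,0,0,0]]]'

```text
time: 13.05
ee_pos: [0.5337, -0.2293, 0.1713]
tcp_rot: [-0.001, 1.0, 0.0, -0.001]
ft_force: [0.4, -0.7, 0.4]
grip_width: 0.0421
grasp_force: 0.0
```

>>> send_rows --series '[[[0,0,0,0,0,-0.14],[0,0,0,0,0,-0.14],[0,0,0,0,0,-0.14],[0,0,0,0,0,-0.14],[0,0,0,0,0,-0.14],[0,0,0,0,0,-0.14],[0,0,0,0,0,-0.14],[0,0,0,0,0,-0.14],[0,0,0,0,0,-0.14],[0,0,0,0,0,-0.14],[0,0,0,0,0,-0.14]]]'

```text
time: 14.15
ee_pos: [0.5353, -0.2297, 0.1718]
tcp_rot: [0.001, 0.715, 0.699, 0.0]
ft_force: [0.1, 0.6, -1.3]
grip_width: 0.0429
grasp_force: 0.0
```

```bash
python3 - <<'E'
from h import *
go(.622,-.313,1.553,.09); print(arm.state()['joints'].round(2))
E
```

```text
t 14.15 pos [ 0.5353 -0.2297  0.1718] yaw 1.5472 tilt [ 0.001 -0.001 -1.   ] w 0.0429 F [ 0.13  0.59 -1.27]
turn -0.0058 shift [-0.0818  0.0882  0.0818]
[-0.43  0.54  1.81  0.    0.79 -0.4 ]
```

>>> send_rows --series '[[[-0.027,0.029,0,0,0,0],[-0.027,0.029,0,0,0,0],[-0.027,0.029,0,0,0,0],[0,0,0.027,0,0,0],[0,0,0.027,0,0,0],[0,0,0.027,0,0,0],[0,0,0,0,0,0]]]'

```text
time: 14.85
ee_pos: [0.6176, -0.312, 0.0867]
tcp_rot: [-0.003, 0.717, 0.697, -0.001]
ft_force: [-0.6, 0.4, 0.5]
grip_width: 0.0427
grasp_force: 0.0
```

```bash
python3 - <<'E'
from h import *
go(.622,-.313,1.553,.09)
im=imaging.grab_frame("top")
cv2.imwrite("pics/top2.png",cv2.resize(np.clip(im[120:280,170:450].astype(float)*1.8,0,255).astype(np.uint8),None,fx=2.8,fy=2.8,interpolation=cv2.INTER_CUBIC)[...,::-1])
E
```

```text
t 14.85 pos [ 0.6176 -0.312   0.0867] yaw 1.5415 tilt [-0.005  0.003 -1.   ] w 0.0427 F [-0.64  0.43  0.48]
turn -0.0115 shift [-0.0009  0.0045 -0.0033]
```

View pics/top2.png

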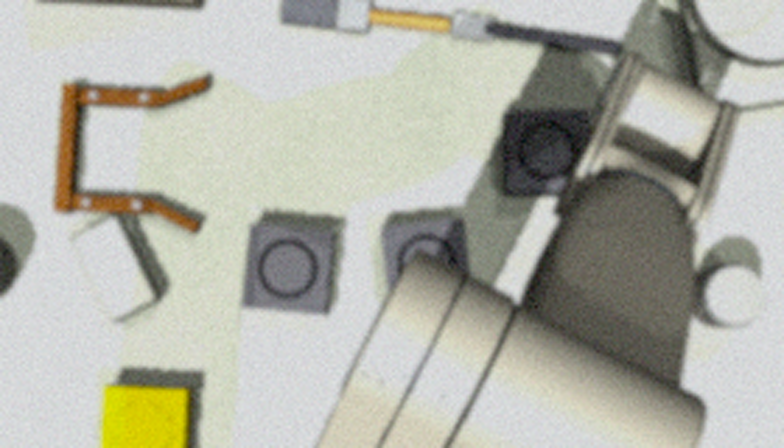

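The heavy case sits square at (548,148) and clear of the brush handle (600,45). The other cases and the dock are unmoved. Next is the push sideways.

>>> send_rows --series '[[[0.005,0.003,0,0,0,0],[0.006,0,-0.002,0,0,0],[0.006,0,0,0,0,0],[0.006,0,0,0,0,0],[0.006,0,0,0,0,0],[0.01,0,0,0,0,0],[0.012,0,0,0,0,0],[0.012,0,0,0,0,0],[0.012,0,0,0,0,0],[0.012,0,0,0,0,0]]]'

```text
time: 15.9
ee_pos: [0.6254, -0.227, 0.093]
tcp_rot: [0.002, 0.717, 0.697, 0.0]
ft_force: [-0.1, -7.2, 2.6]
grip_width: 0.0427
grasp_force: 3.3
```

>>> send_rows --series '[[[0.012,0,0,0,0,0],[0.012,0,0,0,0,0],[0.012,0,0,0,0,0],[0.012,0,0,0,0,0],[0.012,0,0,0,0,0],[0.012,0,0,0,0,0],[0.012,0,0,0,0,0],[0.012,0,0,0,0,0],[0.012,0,0,0,0,0],[0.012,0,0,0,0,0]]]'

```text
time: 16.9
ee_pos: [0.6288, -0.1069, 0.093]
tcp_rot: [0.001, 0.717, 0.697, 0.0]
ft_force: [0.6, -7.7, 4.8]
grip_width: 0.0425
grasp_force: 3.7
```

```bash
python3 - <<'E'
from h import *
go(.624,.04,1.53,.09)
E
```

```text
t 16.9 pos [ 0.6288 -0.1069  0.093 ] yaw 1.542 tilt [ 0.002 -0.002 -1.   ] w 0.0425 F [ 0.58 -7.69  4.75]
turn 0.012 shift [ 0.1466 -0.0108  0.003 ]
```

>>> send_rows --series '[[[0.012,-0.0005,0,0,0,0],[0.012,-0.0005,0,0,0,0],[0.012,-0.0005,0,0,0,0],[0.012,-0.0005,0,0,0,0],[0.012,-0.0005,0,0,0,0],[0.012,-0.0005,0,0,0,0],[0.012,-0.0005,0,0,0,0],[0.012,-0.0005,0,0,0,0.01],[0.012,-0.0005,0,0,0,0.01],[0.012,-0.0005,0,0,0,0.01]]]'

```text
time: 17.9
ee_pos: [0.6275, 0.0132, 0.093]
tcp_rot: [0.001, 0.728, 0.686, 0.0]
ft_force: [0.2, -7.8, 4.7]
grip_width: 0.0428
grasp_force: 4.2
```

```bash
python3 - <<'E'
from h import *
go(.630,.2095,1.513,.09)
im=imaging.grab_frame("top")
cv2.imwrite("pics/top3.png",cv2.resize(np.clip(im[120:280,170:450].astype(float)*1.8,0,255).astype(np.uint8),None,fx=2.8,fy=2.8,interpolation=cv2.INTER_CUBIC)[...,::-1])
E
```

```text
t 17.9 pos [0.6275 0.0132 0.093 ] yaw 1.5117 tilt [ 0.002 -0.002 -1.   ] w 0.0428 F [ 0.17 -7.81  4.71]
turn -0.0013 shift [ 0.1961 -0.0088  0.003 ]
```

View pics/top3.png

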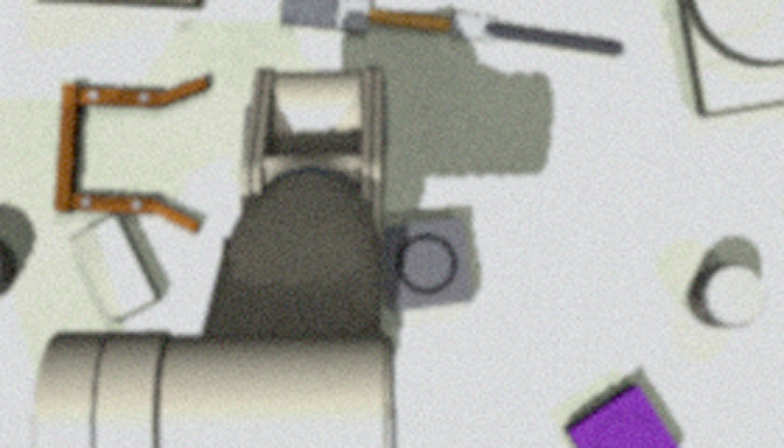

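The heavy case is hidden under the wrist, and the pushing force is steady at 7.8 N, so contact is holding. The middle case is unmoved at (427,262). I'll continue into the funnel.

>>> send_rows --series '[[[0.012,-0.0008,0,0,0,0],[0.012,-0.0008,0,0,0,0],[0.012,-0.0008,0,0,0,0],[0.012,-0.0008,0,0,0,0],[0.012,-0.0008,0,0,0,0],[0.012,-0.0008,0,0,0,0],[0.012,-0.0008,0,0,0,0],[0.012,-0.0008,0,0,0,0]]]'

```text
time: 18.75
ee_pos: [0.6266, 0.1093, 0.0927]
tcp_rot: [0.001, 0.728, 0.686, -0.0]
ft_force: [0.5, -8.5, 5.3]
grip_width: 0.0426
grasp_force: 4.2
```

>>> send_rows --series '[[[0.01,0,0,0,0,0],[0.01,0,0,0,0,0],[0.01,0,0,0,0,0]]]'

```text
time: 19.05
ee_pos: [0.6281, 0.139, 0.0927]
tcp_rot: [0.001, 0.727, 0.686, -0.0]
ft_force: [-0.6, -9.4, 7.0]
grip_width: 0.0429
grasp_force: 4.5
```

>>> send_rows --series '[[[0.01,0,0,0,0,0],[0.01,0,0,0,0,0],[0.01,0,0,0,0,0]]]'

```text
time: 19.35
ee_pos: [0.6299, 0.1688, 0.0927]
tcp_rot: [0.001, 0.728, 0.686, -0.001]
ft_force: [-0.3, -8.7, 6.8]
grip_width: 0.0429
grasp_force: 4.6
```

```bash
python3 - <<'E'
from h import *
go(.630,.2095,1.513,.09)
im=imaging.grab_frame("scene")
cv2.imwrite("pics/sc1.png",cv2.resize(np.clip(im[130:280,300:540].astype(float)*1.8,0,255).astype(np.uint8),None,fx=3.3,fy=3.3,interpolation=cv2.INTER_CUBIC)[...,::-1])
E
```

```text
t 19.35 pos [0.6299 0.1688 0.0927] yaw 1.5122 tilt [ 0.    -0.002 -1.   ] w 0.0429 F [-0.26 -8.72  6.76]
turn -0.0008 shift [ 0.0406 -0.0022  0.0027]
```

View pics/sc1.png

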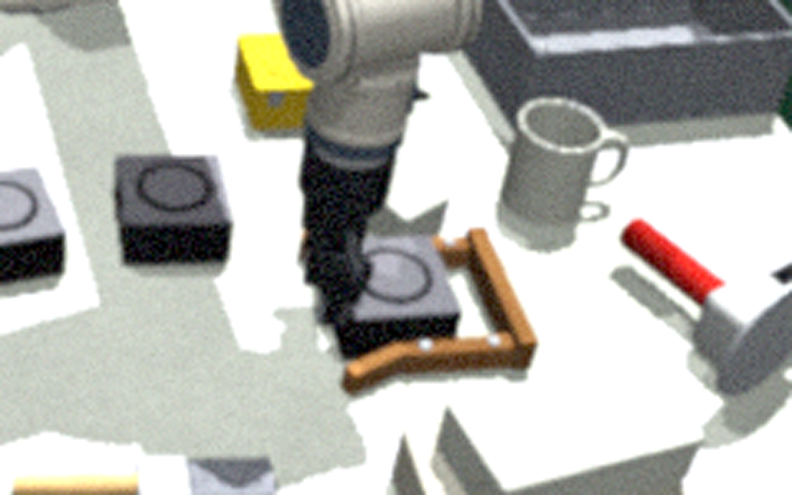

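The scene view shows the case (395,280) squarely between the side strips, with about 40 mm left before the stop at (500,290). I'll go on slowly and watch the force.

>>> send_rows --series '[[[0.007,0,0,0,0,0],[0.007,0,0,0,0,0],[0.007,0,0,0,0,0],[0.006,0,0,0,0,0],[0.003,0,0,0,0,0]]]'

```text
time: 19.9
ee_pos: [0.6316, 0.1988, 0.0926]
tcp_rot: [0.001, 0.727, 0.686, -0.001]
ft_force: [-0.8, -9.5, 6.0]
grip_width: 0.0425
grasp_force: 4.8
```

>>> send_rows --series '[[[0.003,0,0,0,0,0]]]'

```text
time: 20.0
ee_pos: [0.6317, 0.2015, 0.0926]
tcp_rot: [0.001, 0.728, 0.686, -0.001]
ft_force: [-0.2, -8.6, 7.5]
grip_width: 0.0426
grasp_force: 4.8
```

>>> send_rows --series '[[[0.002,0,0,0,0,0]]]'

```text
time: 20.1
ee_pos: [0.6319, 0.2035, 0.0926]
tcp_rot: [0.001, 0.728, 0.686, -0.001]
ft_force: [-0.8, -9.9, 7.7]
grip_width: 0.0426
grasp_force: 4.8
```

>>> send_rows --series '[[[0.002,0,0,0,0,0]]]'

```text
time: 20.2
ee_pos: [0.632, 0.2053, 0.0926]
tcp_rot: [0.001, 0.728, 0.686, -0.001]
ft_force: [-1.4, -10.0, 7.8]
grip_width: 0.0428
grasp_force: 4.8
```

>>> send_rows --series '[[[0.002,0,0,0,0,0]]]'

```text
time: 20.3
ee_pos: [0.6321, 0.2073, 0.0925]
tcp_rot: [0.001, 0.728, 0.686, -0.001]
ft_force: [-0.2, -9.2, 7.3]
grip_width: 0.0426
grasp_force: 4.8
```

>>> send_rows --series '[[[0.001,0,0,0,0,0]]]'

```text
time: 20.4
ee_pos: [0.6321, 0.2084, 0.0926]
tcp_rot: [0.001, 0.728, 0.686, -0.001]
ft_force: [-0.3, -9.4, 7.1]
grip_width: 0.043
grasp_force: 4.8
```

>>> send_rows --series '[[[0.001,0,0,0,0,0]]]'

```text
time: 20.5
ee_pos: [0.6322, 0.2093, 0.0926]
tcp_rot: [0.001, 0.728, 0.686, -0.001]
ft_force: [-0.3, -10.2, 6.3]
grip_width: 0.0427
grasp_force: 4.8
```

>>> send_rows --series '[[[0.001,0,0,0,0,0]]]'

```text
time: 20.6
ee_pos: [0.6322, 0.2102, 0.0925]
tcp_rot: [0.001, 0.728, 0.686, -0.001]
ft_force: [-0.9, -10.4, 7.7]
grip_width: 0.0426
grasp_force: 4.8
```

>>> send_rows --series '[[[0.001,0,0,0,0,0]]]'

```text
time: 20.7
ee_pos: [0.6323, 0.2112, 0.0926]
tcp_rot: [0.001, 0.728, 0.686, -0.001]
ft_force: [-1.2, -10.0, 7.8]
grip_width: 0.0425
grasp_force: 4.8
```

Not at the stop yet, so I'll continue in 1 mm steps.

>>> send_rows --series '[[[0.001,0,0,0,0,0]]]'

```text
time: 20.8
ee_pos: [0.6324, 0.2122, 0.0926]
tcp_rot: [0.001, 0.728, 0.686, -0.001]
ft_force: [-0.7, -9.7, 6.9]
grip_width: 0.0426
grasp_force: 4.8
```

>>> send_rows --series '[[[0.001,0,0,0,0,0]]]'

```text
time: 20.9
ee_pos: [0.6324, 0.2132, 0.0926]
tcp_rot: [0.001, 0.728, 0.686, -0.001]
ft_force: [-1.4, -8.7, 6.4]
grip_width: 0.0426
grasp_force: 4.8
```

>>> send_rows --series '[[[0.001,0,0,0,0,0]]]'

```text
time: 21.0
ee_pos: [0.6325, 0.2139, 0.0925]
tcp_rot: [0.001, 0.728, 0.686, -0.001]
ft_force: [-0.7, -15.4, 8.7]
grip_width: 0.0425
grasp_force: 7.7
```

>>> send_rows --series '[[[0.001,0,0,0,0,0]]]'

```text
time: 21.1
ee_pos: [0.6325, 0.2141, 0.0926]
tcp_rot: [0.001, 0.727, 0.686, -0.002]
ft_force: [-0.5, -19.9, 10.2]
grip_width: 0.0429
grasp_force: 9.7
```

The force rose from 10 to 20 N and the tool stopped moving, so the stop is reached. I'll seat it with one more millimetre, then back away and look.

>>> send_rows --series '[[[0.001,0,0,0,0,0],[0,0,0,0,0,0]]]'

```text
time: 21.3
ee_pos: [0.6324, 0.2142, 0.0926]
tcp_rot: [0.001, 0.728, 0.686, -0.002]
ft_force: [-1.7, -18.9, 10.3]
grip_width: 0.0431
grasp_force: 9.8
```

>>> send_rows --series '[[[-0.005,0,0,0,0,0],[-0.025,0,0,0,0,0],[0,0,-0.04,0,0,0],[0,0,-0.04,0,0,0],[0,0,-0.04,0,0,0],[-0.04,0,-0.02,0,0,0],[-0.04,0,0,0,0,0],[-0.04,0,0,0,0,0],[-0.04,0,0,0,0,0],[-0.04,0,0,0,0,0],[-0.04,0,0,0,0,0],[0,0,0,0,0,0]]]'

```text
time: 22.5
ee_pos: [0.6161, -0.0556, 0.2319]
tcp_rot: [0.0, 0.729, 0.685, -0.0]
ft_force: [0.5, 0.6, 0.6]
grip_width: 0.0426
grasp_force: 0.0
```

```bash
python3 - <<'E'
from h import *
im=imaging.grab_frame("top"); s=arm.state(); print(s["time"],s["ee_pos"],s["ft_force"])
cv2.imwrite("pics/top4.png",cv2.resize(np.clip(im[120:250,150:410].astype(float)*1.8,0,255).astype(np.uint8),None,fx=3,fy=3,interpolation=cv2.INTER_CUBIC)[...,::-1])
E
```

```text
22.55 [ 0.61628394 -0.05364675  0.23179633] [ 0.10322973  0.2959117  -0.91634171]
```

View pics/top4.png

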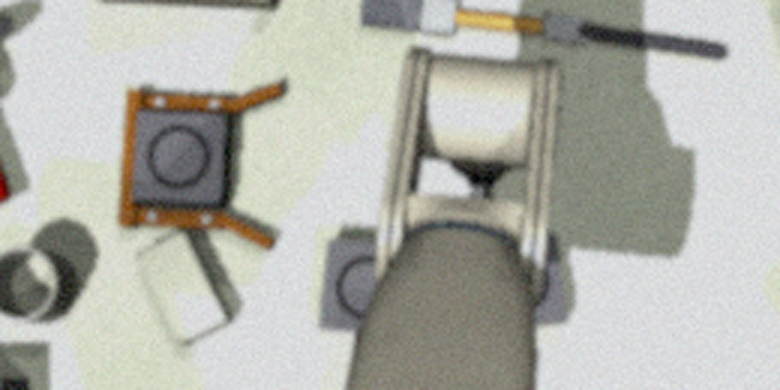

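The case at (180,158) is flush against the end stop between the side strips. The empties are still in their row, the offcut, mug and brush are undisturbed, and the arm is clear. I'm handing in.

```bash
python3 -c "
from workcell import arm
print(arm.hand_in())"
```

```text
the job is handed in; nothing more can be done
None
```

The right-hand case was the heavy one (about 10 N to push, against 1–3 N for the other two); it is now home against the dock's end stop, the two empties were pushed only about 25 mm each, and the job is handed in.

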